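# Swap the butter and the cheese over, packing the cheese wedges head to tail

## Task

The butter and the cheese are in each other's dishes: swap them over, using the spare board on the way and never putting food on the bare worktop, so that the butter lies lengthwise in the middle of the grey butter dish. Pack the cheese flat in the wooden tray, head to tail so that it fills it: the whole wedge in the middle, a half wedge on either side with its nose the other way and its straight cut side facing outwards. Set everything down gently, and leave the dish cover, honey jar and knife where they are.

Things in the scene. Friction and masses are not known exactly. Their poses are not given: they have to be found in the camera images.
- butter: Unwrapped block of butter, pale yellow, 60 mm (own x) by 100 mm (own y) by 38 mm high, about 220 g. Origin at the centre of its underside, z up. At the start it lies on the floor of the cheese tray, lengthwise. Best gripped across its 60 mm width. Loose.
- whole_wedge: Whole cheese wedge, loose, 34 mm high, about 85 g, symmetrical: spans own x 0 (blunt nose, 18 mm wide) to 60 mm (rind, brown, 54 mm wide), z up. Origin: underside, middle of the nose face. Grip it lengthwise along own y = 0. At the start the three cheese pieces stand in the butter dish in any order, in a row along its own y, close together, noses to its own -x.
- half_a: Half of a cheese wedge cut lengthwise, loose, 34 mm high, 70 g. Spans own x 0 (nose face, 22 mm wide) to 60 mm (rind, brown, 40 mm wide), z up; straight cut side at own y = +20 mm, slanting side from -2 at the nose to -20 at the rind. So with the nose towards you the straight side is on the left. Origin: underside, plane of the nose face. Grip it lengthwise along own y = +7.
- half_b: Half of a cheese wedge cut lengthwise, loose, 34 mm high, 70 g. Spans own x 0 (nose face, 22 mm wide) to 60 mm (rind, brown, 40 mm wide), z up; straight cut side at own y = -20 mm, slanting side from +2 at the nose to +20 at the rind. So with the nose towards you the straight side is on the right. Origin: underside, plane of the nose face. Grip it lengthwise along own y = -7.
- cheese_tray: Dark wooden tray, fixed: outside 92 (own x) by 132 mm (own y), inside 76 by 116 mm; floor 8 mm and rim 14 mm above the worktop. Origin: centre of its underside, z up. The packed cheese, 60 by 98 mm, stands in a row along the tray's own y, each piece along own x; either way round will do.
- butter_dish: Grey stoneware butter dish, shallow, fixed: outside 100 (own x) by 188 mm (own y), inside 84 by 172 mm; floor 8 mm and rim 16 mm above the worktop. Origin: centre of its underside, z up. The butter lies lengthwise when its 100 mm runs along the dish's own y.
- spare_board: Pale wooden board, empty, flat, fixed: 130 mm (own x) by 170 mm (own y), 16 mm thick, no rim. Origin at the centre of its underside, z up. The free spot for the swap.
- dish_cover: Grey stoneware cover of the butter dish, a box 92 mm by 172 mm by 55 mm with a bar knob to 71 mm height, standing on the worktop beyond the work. Origin at the centre of its underside. To be left alone.
- honey_jar: Honey jar, 64 mm across, 100 mm high, standing on the worktop. Origin at the centre of its underside. To be left alone.
- cheese_knife: Cheese knife, 240 mm long, 16 mm high, lying flat on the worktop along its own y. Origin near where the handle meets the blade. To be left alone.
Mind the look-alikes: they are no part of the job. What is shaped like the half_b but blue, purple or turquoise is not meant.

How it is judged:
On the way:
1. the butter or a piece of cheese lies on the spare board (((x of butter in the frame of spare_board between -0.07 and 0.07 m and y of butter in the frame of spare_board between -0.09 and 0.09 m and z of butter in the frame of spare_board between 0.012 and 0.02 m) or (x of whole_wedge in the frame of spare_board between -0.07 and 0.07 m and y of whole_wedge in the frame of spare_board between -0.09 and 0.09 m and z of whole_wedge in the frame of spare_board between 0.012 and 0.02 m) or (x of half_a in the frame of spare_board between -0.07 and 0.07 m and y of half_a in the frame of spare_board between -0.09 and 0.09 m and z of half_a in the frame of spare_board between 0.012 and 0.02 m) or (x of half_b in the frame of spare_board between -0.07 and 0.07 m and y of half_b in the frame of spare_board between -0.09 and 0.09 m and z of half_b in the frame of spare_board between 0.012 and 0.02 m))), for 0.2 s.
At the end, for the whole second after the job is handed in: Butter flat in the butter dish, within 14 mm of its centre and 0.22 rad of lengthwise. Cheese flat in the tray, within 0.25 rad: whole wedge in the middle, halves either side with noses the other way and straight sides outwards, each within 11 mm along and 12 mm across. Upright, at rest (((x of whole_wedge in the frame of cheese_tray between 0.019 and 0.041 m and y of whole_wedge in the frame of cheese_tray between -0.012 and 0.012 m and x of half_a in the frame of cheese_tray between -0.041 and -0.019 m and y of half_a in the frame of cheese_tray between 0.018 and 0.042 m and x of half_b in the frame of cheese_tray between -0.041 and -0.019 m and y of half_b in the frame of cheese_tray between -0.042 and -0.018 m) or (x of whole_wedge in the frame of cheese_tray between -0.041 and -0.019 m and y of whole_wedge in the frame of cheese_tray between -0.012 and 0.012 m and x of half_a in the frame of cheese_tray between 0.019 and 0.041 m and y of half_a in the frame of cheese_tray between -0.042 and -0.018 m and x of half_b in the frame of cheese_tray between 0.019 and 0.041 m and y of half_b in the frame of cheese_tray between 0.018 and 0.042 m)) and angle between the x axis of each of whole_wedge, half_a, half_b and the x axis of cheese_tray, either way round below 0.25 rad and z of each of whole_wedge, half_a, half_b in the frame of cheese_tray below 0.0115 m and horizontal distance between butter and butter_dish below 0.014 m and angle between the y axis of butter and the y axis of butter_dish, either way round below 0.22 rad and z of butter in the frame of butter_dish below 0.0115 m and angle between each of butter, whole_wedge, half_a, half_b's own z axis and vertical below 0.08 rad and linear speed of each of butter, whole_wedge, half_a, half_b below 0.02 m/s and angular speed of each of butter, whole_wedge, half_a, half_b below 0.2 rad/s); the robot touches nothing.
It fails at once if food put on the bare worktop (height (world z) of any of butter, whole_wedge, half_a, half_b below 0.0045 m).
It fails at once if food dropped (falls free at over 0.6 m/s, from about 2 cm) ((linear speed of butter above 0.6 m/s and contact force between the fingers and butter below 0.05 N) or (linear speed of whole_wedge above 0.6 m/s and contact force between the fingers and whole_wedge below 0.05 N) or (linear speed of half_a above 0.6 m/s and contact force between the fingers and half_a below 0.05 N) or (linear speed of half_b above 0.6 m/s and contact force between the fingers and half_b below 0.05 N)).
It fails at once if the dish cover, honey jar or cheese knife moved by more than 3 cm (distance of any of dish_cover, honey_jar, cheese_knife from where it was at the start of the episode above 0.03 m).
It also fails if it takes over 120 s, if anything falls off the work surface, if the arm or the gripper's body presses on something with over 40 N, if the wrist force passes 120 N, or if a joint passes its speed limit or range.

## Robot

A 6-joint arm with a two-finger parallel gripper is mounted at the origin on the work surface. World frame = base frame: x ahead of the robot, y to its left, z up, the work surface at z = 0. Lengths are in m, angles in rad, forces in N, time in s.
With the tool pointing down it reaches from about 0.275 to 0.825 m from the base axis. Payload 5.2 kg.
Tool frame: the origin (TCP) lies at the very end of the fingers, on their centre line; the grasp point (between the pads) lies 19 mm behind it; z points along the fingers, y is the direction in which the jaws open and shut (so a half turn about z gives the same grasp; the last joint's range is limited). The gripper opens to 93 mm and grips with 3 to 60 N. Pads are 15 mm wide; open, the fingers measure 128 mm over their backs; the gripper's body (75 mm by 188 mm) begins 65 mm behind the grasp point.
Start: joints at [1.023, 0.259, 1.535, -0, 1.348, -0.203], TCP at [0.186, 0.518, 0.219] pointing down, gripper open.
Joint ranges: [-3.14, 3.14], [-0.91, 2.08], [0.19, 2.58], [-1.22, 4.36], [0.22, 2.71], [-3.12, 3.12]. Speed limits (rad/s): [2.57, 2.57, 3.14, 3.14, 3.14, 3.14].

## Interface

Orientations are given as [roll, pitch, yaw] about the fixed x, y, z axes, in that order (R = Rz(yaw) Ry(pitch) Rx(roll)).
In Python, from bench import robot gives the robot as it stands. Calls block until the motion is done:
- robot.move_pose(position, orientation): joint-space move of the TCP to a pose.
- robot.servo_line(position, frame=None, v=0.15, f_stop=None): straight line of the TCP; frame=None keeps the orientation; v is the mean speed in m/s. With f_stop (N) it stops when the force on the tool has changed by that much, and returns True; else False.
- robot.move_joints(angles): joint-space move.
- robot.grip(opening, grasp_force=None): finger opening in m; grasp_force is the grip in N (None keeps the last); returns when the fingers have stopped.
- robot.pause(seconds).
- robot.solve_ik(position, orientation): joint angles nearest the present ones, or None.
- robot.get_image(name): name is "scene" or "side" or "wrist"; returns (picture, depth): 480x640x3 uint8, red, green, blue; 480x640 float32, m along the optical axis (not along the pixel's ray), 0 where there is no reading.
- robot.get_calibration(name): a dict with "fov_y" (degrees; the focal length in pixels is half the picture's height over the tangent of half this angle, whatever the lens; pixels are square), "cx", "cy" (the principal point, pixels), "R" (3x3) and "t" (3): a world point X has camera coordinates R X + t; the wrist camera has in their place "mount" (4x4, takes a point from camera to tool coordinates, whose origin is the TCP and whose axes are the flange's). Camera axes: x right, y down, z forward; pixel columns grow to the right and rows downward; lengths in m; the calibration is good to about 2 mm. A picture is of the moment at which its call begins: read the wrist's pose just before it. get_calibration takes no time and is no camera call.
A pose or a line that the arm cannot do raises robot.PlanningError and nothing moves.
- robot.sign_off(): hands the job in, once; it reports no verdict.
Trained networks look in the newest picture that a camera, given by its name, has taken for a name from the list of things; names that differ only in an ending like _2 or _b are one class to them, and where a whole thing is asked for, a point or a joint stands for the part that bears it (a point fixed in the world has none). Each returns a list of dicts, best first, with "score" (0 to 1); they miss things now and then, are a little off and sometimes report something else, mostly with a low value. They report only what shows in the picture. A call takes as long as a camera call. They do not tell look-alikes from the thing itself.
- robot.find_in(camera, target): "extent" ([centre column, centre row, width, height] as shares, 0 to 1, of the picture: columns of its width, rows of its height, round what is visible of it).
- robot.masks_of(camera, target): "mask" (480x640 bool, what is visible of it) and "extent" ([centre column, centre row, width, height] as shares, 0 to 1, of the picture: columns of its width, rows of its height, round what is visible of it).
Readings, each from a call of its own:
- robot.read_time_s(): time.
- robot.read_q(): joint angles.
- robot.read_joint_vel(): joint speeds.
- robot.read_joint_efforts(): joint torques, N m.
- robot.read_tcp_pos(): TCP position.
- robot.read_ee_rot(): TCP orientation.
- robot.read_contact_force(): force on the tool from outside, world axes, zero at the start.
- robot.read_ft_torque(): the same for the moment, N m.
- robot.read_grip_width(): finger opening in m.
Only numpy, scipy, OpenCV 4.12 (cv2) and the standard library are available. Lean on these libraries where they do the work, as an engineer would, in place of code of your own. Each camera call takes 0.05 s, during which the arm holds its last target.

## Working session

There is one attempt and no reset: what is moved stays moved. The work goes in short steps, each a Python script; the robot and the scene stay as the last script left them, time stands still between calls to the robot, and variables do not carry over. Pictures are saved under pics/ and viewed, and the job is handed in when it is done.

```bash
ls; mkdir -p pics; python3 - <<'E'
from bench import robot
import cv2
for n in ("scene","side","wrist"):
    p,d=robot.get_image(n); cv2.imwrite(f"pics/{n}0.png",p[:,:,::-1]); c=robot.get_calibration(n); print(n,c)
print(robot.read_time_s(),robot.read_ee_rot(),robot.read_tcp_pos())
E
```

```text
pics
scene {'fov_y': 47.317667463229, 'cx': 318.5149610574471, 'cy': 233.72573342790682, 'R': array([[-0.77735694,  0.62893215,  0.01267055],
       [ 0.36147046,  0.46307905, -0.80925701],
       [-0.51483522, -0.62450152, -0.5873181 ]]), 't': array([ 0.40115438, -0.21910429,  1.73330099])}
side {'fov_y': 45.258429010998526, 'cx': 315.9740281207576, 'cy': 252.52992960890552, 'R': array([[ 0.99741058, -0.07190084, -0.00154802],
       [-0.03851047, -0.51579199, -0.85584787],
       [ 0.06073773,  0.85369134, -0.51722532]]), 't': array([-0.56425825,  0.09491192,  1.18932057])}
wrist {'fov_y': 62.34093217005349, 'cx': 314.0114619996609, 'cy': 244.58686281414546, 'mount': array([[ 4.41697984e-04, -9.54540825e-01, -2.98079886e-01,
         8.30791749e-02],
       [ 9.99999519e-01,  1.60531450e-04,  9.67740403e-04,
        -1.16087880e-05],
       [-8.75896527e-04, -2.98080170e-01,  9.54540437e-01,
        -1.66304391e-01],
       [ 0.00000000e+00,  0.00000000e+00,  0.00000000e+00,
         1.00000000e+00]])}
0.15 [-3.14026475e+00 -2.73486831e-04  2.79682661e+00] [0.18566561 0.51729468 0.21802555]
```

View pics/scene0.png

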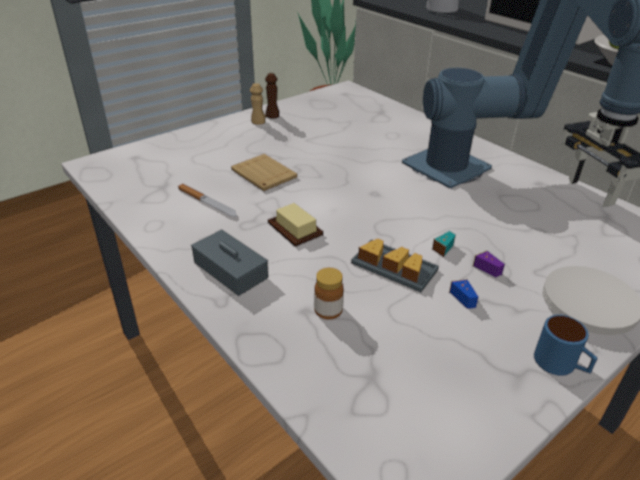

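View pics/side0.png

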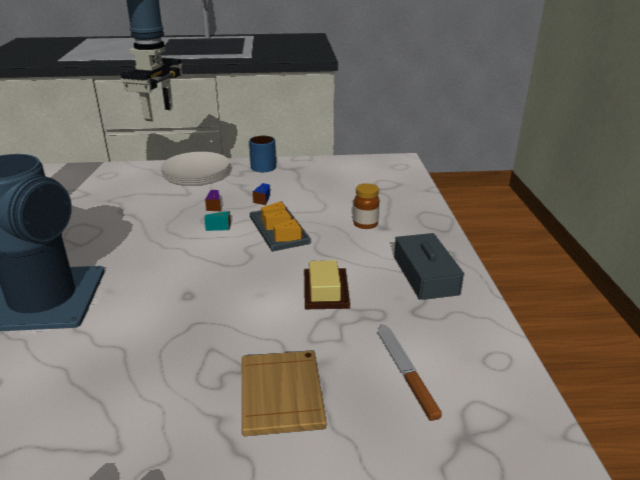

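View pics/wrist0.png

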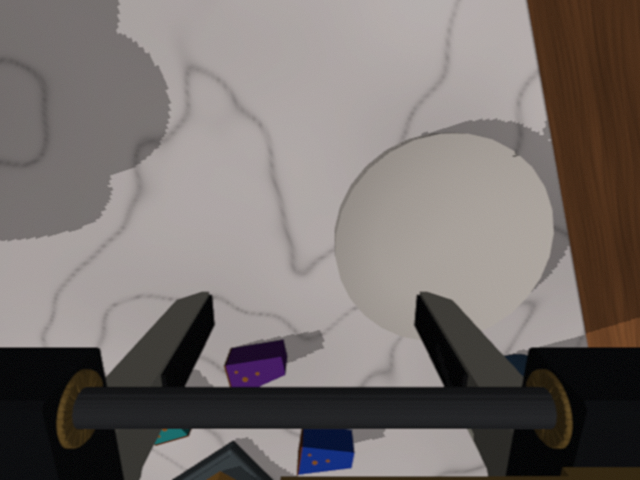

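The scene view shows the board at (264,170), the tray with the butter at (296,222), the butter dish with three orange wedges at (371,250), (396,258) and (412,267), and the cover at (230,260). The jar is at (329,293) and the knife at (208,200). The look-alikes all stand on the worktop: turquoise at (445,243), purple at (489,263) and blue at (464,293). The real pieces are the orange ones in the dish.

```bash
cat > h.py <<'E'
from bench import robot
import numpy as np, cv2
from scipy.spatial.transform import Rotation as Rn
def K(c): 
    f=240/np.tan(np.radians(c['fov_y'])/2); return f,c['cx'],c['cy']
def campose(name):
    c=robot.get_calibration(name)
    if name=='wrist':
        T=np.eye(4);T[:3,:3]=Rn.from_euler('xyz',robot.read_ee_rot()).as_matrix();T[:3,3]=robot.read_tcp_pos()
        M=T@c['mount']; return M[:3,:3],M[:3,3],K(c)
    R=np.array(c['R']);return R.T,-R.T@c['t'],K(c)
def snap(name):
    R,o,k=campose(name); p,d=robot.get_image(name); return p,d,R,o,k
def cloud(d,R,o,k):
    f,cx,cy=k; v,u=np.mgrid[0:480,0:640]
    P=np.stack([(u-cx)/f*d,(v-cy)/f*d,d],-1)@R.T+o
    P[d<=0]=np.nan; return P
def topdown(p,R,o,k,x0,x1,y0,y1,z,res=0.0005):
    # image up=+x, left=+y ; warp of plane z
    W=int((y1-y0)/res);H=int((x1-x0)/res)
    r,c=np.mgrid[0:H,0:W]; X=x1-(r+.5)*res; Y=y1-(c+.5)*res
    Q=(np.stack([X,Y,np.full_like(X,z)],-1)-o)@R
    f,cx,cy=k
    return cv2.remap(p,(Q[...,0]/Q[...,2]*f+cx).astype(np.float32),(Q[...,1]/Q[...,2]*f+cy).astype(np.float32),cv2.INTER_LINEAR)
def rect(xy):
    (c,(w,h),a)=cv2.minAreaRect((xy*1000).astype(np.float32)); 
    a=a if w>=h else a+90; a=(a+90)%180-90
    return np.round(c,1),np.round(sorted((w,h)),1),round(a,1)
E
python3 - <<'E'
from h import *
for n in ('scene','side'):
    p,d,R,o,k=snap(n); P=cloud(d,R,o,k)
    for t in ('butter','whole_wedge','half_b','cheese_tray','butter_dish','spare_board','dish_cover','honey_jar','cheese_knife'):
        for m in robot.masks_of(n,t)[:4]:
            q=P[m['mask']]; q=q[~np.isnan(q[:,0])]
            if len(q)<5: continue
            e=np.array(m['extent'])*[640,480,640,480]
            print(n,t,round(m['score'],2),e.round(),'med',np.median(q,0).round(3),'z',np.percentile(q[:,2],[5,95]).round(3),rect(q[:,:2]))
E
```

```text
scene butter 0.58 [295. 220.  42.  37.] med [ 0.593 -0.     0.043] z [0.007 0.048] (array([561.3, -43. ]), array([105.1, 170.6]), 85.3)
scene butter 0.25 [231. 263.  80.  65.] med [0.82  0.055 0.053] z [0.007 0.059] (array([809. ,  16.7]), array([ 98.1, 202.7]), -83.2)
scene whole_wedge 0.58 [370. 250.  29.  29.] med [0.532 0.209 0.039] z [0.013 0.043] (array([508.2, 192.6]), array([54.4, 96.7]), 34.7)
scene half_b 0.9 [445. 244.  25.  27.] med [0.357 0.29  0.028] z [-0.     0.035] (array([346. , 276.8]), array([55.3, 73.9]), 23.8)
scene half_b 0.87 [463. 295.  32.  27.] med [0.461 0.438 0.028] z [0.005 0.035] (array([455.9, 436.3]), array([40.1, 61.9]), 62.7)
scene half_b 0.77 [395. 260.  26.  29.] med [0.506 0.268 0.037] z [0.01  0.043] (array([489. , 252.3]), array([61.1, 79.8]), 29.8)
scene half_b 0.64 [413. 269.  21.  31.] med [0.5   0.314 0.039] z [0.013 0.043] (array([479.7, 312.1]), array([39. , 63.3]), 15.9)
scene cheese_tray 0.9 [296. 232.  61.  30.] med [0.616 0.027 0.009] z [-0.     0.015] (array([588. , -20.5]), array([ 95.3, 157.6]), 88.1)
scene butter_dish 0.92 [395. 2
[... 2018 characters left out ...]
e spare_board 0.97 [284. 392.  83.  86.] med [ 0.484 -0.324  0.016] z [0.01  0.018] (array([ 484.8, -301.2]), array([133.3, 187.7]), -88.2)
side dish_cover 0.84 [428. 265.  73.  69.] med [ 0.799 -0.01   0.054] z [0.006 0.059] (array([821.3,  74.6]), array([138.2, 274.8]), -83.1)
side dish_cover 0.41 [408. 374.  62.  96.] med [ 0.704 -0.292  0.013] z [0.007 0.017] (array([ 699.4, -262.4]), array([ 27.9, 251. ]), -78.4)
side honey_jar 0.84 [365. 206.  24.  48.] med [0.706 0.25  0.06 ] z [0.005 0.101] (array([724.6, 382.6]), array([ 67.5, 295.9]), 83.3)
side cheese_knife 0.72 [408. 371.  64.  97.] med [ 0.705 -0.292  0.013] z [0.001 0.017] (array([ 703.9, -261.5]), array([ 35.7, 251. ]), -77.9)
```

```bash
python3 - <<'E'
from h import *
for nm,p in (('dish',(.493,.258,.25)),('tray',(.588,-.01,.25)),('board',(.485,-.315,.25))):
    for dg in range(-180,180,30):
        q=robot.solve_ik(p,(np.pi,0,np.radians(dg)))
        print(nm,dg,None if q is None else np.round(q,2)[[0,5]])
robot.move_pose((.493,.258,.28),(np.pi,0,np.radians(107.5)))
p,d,R,o,k=snap('wrist'); cv2.imwrite('pics/wdish.png',p[:,:,::-1]); np.savez('wd.npz',p=p,d=d,R=R,o=o,k=k)
print(robot.read_time_s(),robot.read_q())
for t in ('butter_dish','whole_wedge','half_b'):
    for m in robot.masks_of('wrist',t):
        P=cloud(d,R,o,k);q=P[m['mask']]; q=q[~np.isnan(q[:,0])]
        q2=q[q[:,2]>.036] if t!='butter_dish' else q
        if len(q2)<9: continue
        print(t,round(m['score'],2),(np.array(m['extent'])*[640,480,640,480]).round(),np.percentile(q[:,2],[5,50,95]).round(3),rect(q2[:,:2]))
E
```

```text
dish -180 [ 0.28 -1.29]
dish -150 [ 0.28 -1.81]
dish -120 [ 0.28 -2.34]
dish -90 [ 0.28 -2.86]
dish -60 [0.28 2.9 ]
dish -30 [0.28 2.38]
dish 0 [0.28 1.85]
dish 30 [0.28 1.33]
dish 60 [0.28 0.81]
dish 90 [0.28 0.28]
dish 120 [ 0.28 -0.24]
dish 150 [ 0.28 -0.77]
tray -180 [-0.21 -1.78]
tray -150 [-0.21 -2.3 ]
tray -120 [-0.21 -2.82]
tray -90 [-0.21  2.94]
tray -60 [-0.21  2.41]
tray -30 [-0.21  1.89]
tray 0 [-0.21  1.36]
tray 30 [-0.21  0.84]
tray 60 [-0.21  0.32]
tray 90 [-0.21 -0.21]
tray 120 [-0.21 -0.73]
tray 150 [-0.21 -1.25]
board -180 [-0.77 -2.34]
board -150 [-0.77 -2.86]
board -120 [-0.77  2.9 ]
board -90 [-0.77  2.37]
board -60 [-0.77  1.85]
board -30 [-0.77  1.33]
board 0 [-0.77  0.8 ]
board 30 [-0.77  0.28]
board 60 [-0.77 -0.25]
board 90 [-0.77 -0.77]
board 120 [-0.77 -1.29]
board 150 [-0.77 -1.82]
2.7083 [ 2.83608269e-01  2.37151395e-01  1.41458537e+00  3.87919925e-04
  1.49025865e+00 -2.38612665e-02]
butter_dish 0.87 [315. 197.  93. 172.] [0.007 0.009 0.017] (array([493.5, 253.9]), array([103.3, 194.8]), -72.4)
whole_wedge 0.64 [318. 257.  60.  55.] [0.015 0.042 0.043] (array([510.4, 204. ]), array([52. , 59.3]), 15.3)
half_b 0.9 [313. 206.  61.  37.] [0.024 0.042 0.044] (array([490. , 257.6]), array([38.7, 60.1]), 17.0)
half_b 0.87 [184.  23.  53.  46.] [0.004 0.034 0.035] (array([321.5, 385. ]), array([23.5, 31.7]), -2.8)
half_b 0.73 [323.  29.  56.  59.] [0.014 0.034 0.036] (array([447.6, 426.6]), array([34.3, 35.4]), 72.4)
half_b 0.69 [181. 140.  70.  39.] [0.011 0.034 0.035] (array([341.4, 280.7]), array([26.2, 56.3]), 8.4)
half_b 0.61 [316. 158.  62.  46.] [0.04  0.042 0.044] (array([478. , 308.2]), array([39. , 60.3]), 18.2)
half_b 0.25 [314. 195.  92. 171.] [0.007 0.009 0.017] (array([491.7, 260. ]), array([ 62.8, 139.8]), -72.2)
```

View pics/wdish.png

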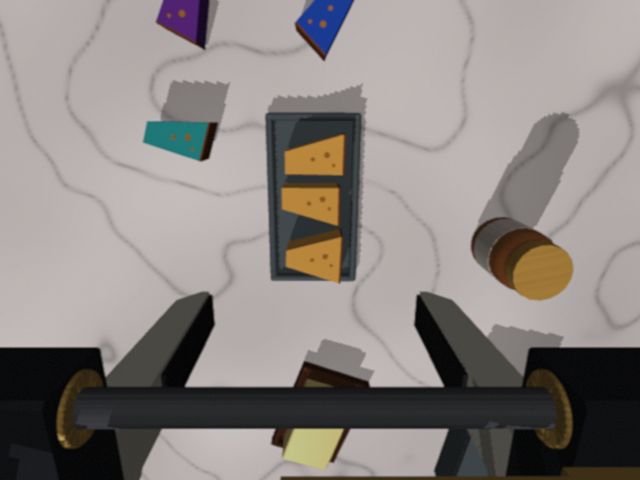

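The wrist view shows the dish at (313,197). All noses point left, towards world -x. Top piece (316,158): straight side is own -y, so it is half_b. Middle piece (313,206): straight side is +y, so half_a. Bottom piece (318,257): symmetric, so the whole wedge. The blue, purple and turquoise ones stand outside the dish. Next I'll make a close crop with fits, then look at the tray.

```bash
cat >> h.py <<'E'
from scipy.optimize import minimize
POLY={'whole':np.array([[0,-9],[60,-27],[60,27],[0,9]])/1000,
'half_a':np.array([[0,-2],[60,-20],[60,20],[0,20]])/1000,
'half_b':np.array([[0,2],[60,20],[60,-20],[0,-20]])/1000,
'butter':np.array([[-30,-50],[30,-50],[30,50],[-30,50]])/1000,
'tray':np.array([[-46,-66],[46,-66],[46,66],[-46,66]])/1000,
'dish':np.array([[-50,-94],[50,-94],[50,94],[-50,94]])/1000}
def poly(n,x,y,a):
    c,s=np.cos(a),np.sin(a); return POLY[n]@np.array([[c,s],[-s,c]])+[x,y]
def fit(mask,n,R,o,k,z,x,y,a,w=.14,res=.0005):
    x0,y0=x,y
    b=(x-w,x+w,y-w,y+w)
    M=topdown(mask.astype(np.uint8)*255,R,o,k,*b,z,res)>127
    def c(v):
        q=poly(n,*v); px=np.stack([(b[3]-q[:,1])/res-.5,(b[1]-q[:,0])/res-.5],1)
        im=np.zeros(M.shape,np.uint8); cv2.fillPoly(im,[np.round(px*16).astype(np.int32)],1,shift=4); im=im>0
        return 1-(im&M).sum()/(im|M).sum()
    best=None
    for da in(-.1,0,.1):
        r=minimize(c,(x,y,a+da),method='Nelder-Mead',options=dict(initial_simplex=np.array([x,y,a+da])+np.array([[0,0,0],[.008,0,0],[0,.008,0],[0,0,.1]]),xatol=1e-5,fatol=1e-5))
        if best is None or r.fun<best.fun: best=r
    return best.x,1-best.fun
E
python3 - <<'E'
from h import *
w=np.load('wd.npz');p,d,R,o,k=w['p'],w['d'],w['R'],w['o'],w['k']
hsv=cv2.cvtColor(p,cv2.COLOR_RGB2HSV); print(hsv[158,300],hsv[206,310],hsv[257,315],hsv[120,300],hsv[140,180],hsv[350,230])
P=cloud(d,R,o,k)
top=(P[...,2]>.037)&(P[...,2]<.047)&(hsv[...,1]>120)&(hsv[...,0]<30)
for n,px,g in (('half_b',(316,158),(.449,.298,.3)),('half_a',(313,206),(.461,.248,.3)),('whole',(318,257),(.482,.195,.27))):
    nl,L,st,c=cv2.connectedComponentsWithStats(top.astype(np.uint8)); m=L==L[px[1],px[0]]
    a=g[2]; print(n,m.sum(),fit(m,n,R,o,k,.042,*g,w=.08))
im=topdown(p,R,o,k,.38,.60,.15,.36,.042); cv2.imwrite('pics/dishtop.png',im[:,:,::-1])
im=topdown(p,R,o,k,.38,.60,.15,.36,.016); cv2.imwrite('pics/dishrim.png',im[:,:,::-1])
# dish silhouette: everything dark in rim zone + cheese -> hull
E
```

```text
[ 18 172 185] [ 18 176 180] [ 18 171 185] [102  32  40] [ 89 188 121] [  3  13 180]
half_b 1891 (array([0.44878725, 0.30028925, 0.29252093]), np.float64(0.9700708847466527))
half_a 1758 (array([0.46107575, 0.24751099, 0.31329479]), np.float64(0.9703722787582121))
whole 1783 (array([0.48085142, 0.19505596, 0.27068438]), np.float64(0.960786491890691))
```

```bash
python3 - <<'E'
from h import *
robot.move_pose((.585,-.01,.28),(np.pi,0,np.radians(90)))
p,d,R,o,k=snap('wrist'); cv2.imwrite('pics/wtray.png',p[:,:,::-1]); np.savez('wt.npz',p=p,d=d,R=R,o=o,k=k)
P=cloud(d,R,o,k)
for t in ('cheese_tray','butter'):
    for m in robot.masks_of('wrist',t)[:2]:
        q=P[m['mask']]; q=q[~np.isnan(q[:,0])]
        print(t,round(m['score'],2),(np.array(m['extent'])*[640,480,640,480]).round(),np.percentile(q[:,2],[5,50,95]).round(3),rect(q[:,:2]))
hsv=cv2.cvtColor(p,cv2.COLOR_RGB2HSV)
x=(P[...,2]>.04)&(P[...,2]<.052)&(abs(P[...,0]-.58)<.1)&(abs(P[...,1])<.1)
print('butter',fit(x,'butter',R,o,k,.046,.58,-.01,0))
E
```

```text
cheese_tray 0.85 [318. 204.  86. 123.] [0.007 0.013 0.015] (array([586.8, -14.2]), array([ 91.7, 132.1]), 87.7)
butter 0.95 [313. 208.  59. 101.] [0.044 0.046 0.047] (array([584.3, -15.5]), array([ 62.2, 100.4]), 88.6)
butter (array([ 0.58293719, -0.01494651, -0.0215848 ]), np.float64(0.9796179395139663))
```

View pics/dishtop.png

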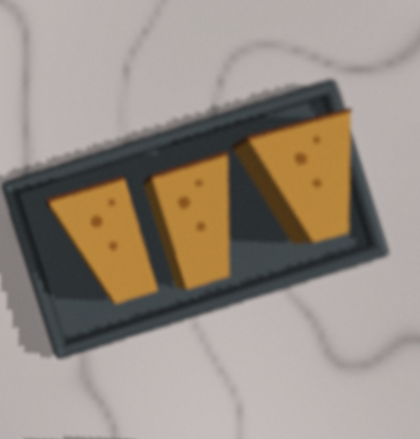

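View pics/wtray.png

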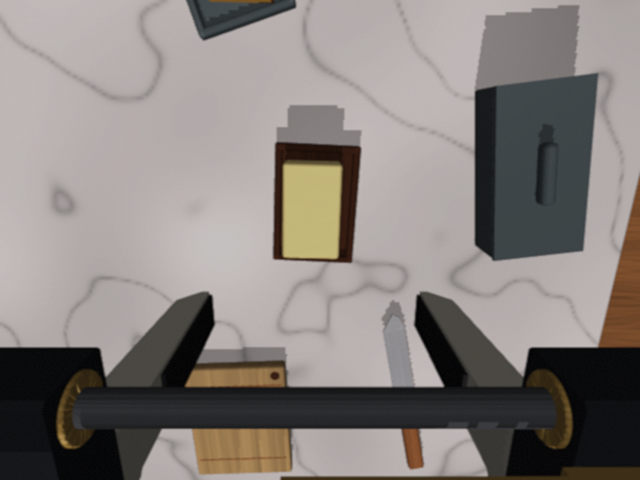

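The dish fits come out at IoU 0.96–0.97. The tray is at (318,204) and the butter sits in it at (313,208), with z 46 mm as it should be. The knife is at (400,380) and the cover at (540,165), both clear. I'll move the butter to the board.

```bash
cat >> h.py <<'E'
def pick(x,y,ang,tipz,op,force,lift=.13,flip=0,v=.2):
    """jaw axis at world angle ang(rad)"""
    yaw=ang+np.pi/2+flip*np.pi; yaw=(yaw+np.pi)%(2*np.pi)-np.pi
    robot.grip(op); robot.move_pose((x,y,lift),(np.pi,0,yaw))
    robot.servo_line((x,y,tipz+.03),v=v); s=robot.servo_line((x,y,tipz),v=.05,f_stop=8)
    if s: print('touch',robot.read_tcp_pos())
    robot.grip(0.0,force); w=robot.read_grip_width()
    robot.servo_line((x,y,tipz+.02),v=.06); robot.servo_line((x,y,lift),v=v)
    print('grip',w,robot.read_grip_width(),'F',robot.read_contact_force(),'t',robot.read_time_s())
def place(x,y,ang,tipz,op,lift=.13,flip=0,v=.2,go=True,clear=.04):
    yaw=ang+np.pi/2+flip*np.pi; yaw=(yaw+np.pi)%(2*np.pi)-np.pi
    robot.move_pose((x,y,lift),(np.pi,0,yaw))
    robot.servo_line((x,y,tipz+clear),v=v); s=robot.servo_line((x,y,tipz),v=.04,f_stop=5)
    print('stop',s,robot.read_tcp_pos().round(4) if hasattr(robot.read_tcp_pos(),'round') else robot.read_tcp_pos(),robot.read_contact_force())
    if go:
        robot.pause(.1);robot.grip(op); robot.servo_line((x,y,tipz+.03),v=.08); robot.servo_line((x,y,lift),v=.25); print('t',robot.read_time_s())
E
python3 - <<'E'
from h import *
pick(.583,-.015,np.radians(-1.35),.019,.085,20)
place(.485,-.31,0,.0265,.08)
p,d,R,o,k=snap('side'); cv2.imwrite('pics/s1.png',p[:,:,::-1])
E
```

```text
grip 0.059872910146279046 0.05957318003593975 F [ 0.16815419  0.10073862 -1.95025125] t 8.0833
stop True [ 0.4846 -0.3096  0.0271] [-0.78872539  0.66346213  4.64517261]
t 12.3
```

View pics/s1.png

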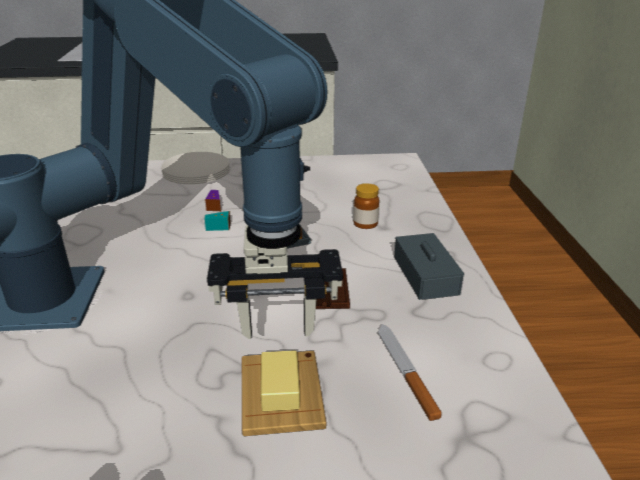

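The butter lies flat on the board at (281,380). Next I'll pin down the empty tray and the dish, fitting the tray rim at z=14 mm.

```bash
python3 - <<'E'
from h import *
robot.move_pose((.585,-.01,.26),(np.pi,0,np.radians(90)))
p,d,R,o,k=snap('wrist'); cv2.imwrite('pics/wtray2.png',p[:,:,::-1])
def hull(m):
    c,_=cv2.findContours(m.astype(np.uint8),cv2.RETR_EXTERNAL,cv2.CHAIN_APPROX_NONE); c=max(c,key=cv2.contourArea)
    out=np.zeros(m.shape,np.uint8); cv2.fillPoly(out,[cv2.convexHull(c)],1); return out>0
m=robot.masks_of('wrist','cheese_tray')[0]; print(m['score'])
print('tray',fit(hull(m['mask']),'tray',R,o,k,.012,.587,-.014,-.04))
im=topdown(p,R,o,k,.50,.67,-.1,.08,.014)
f=fit(hull(m['mask']),'tray',R,o,k,.014,.587,-.014,-.04)
q=poly('tray',*f[0]); px=np.stack([(.08-q[:,1])/.0005,(.67-q[:,0])/.0005],1).astype(int)
im=im.copy();cv2.polylines(im,[px],True,(0,255,0)); cv2.imwrite('pics/tt.png',im[:,:,::-1])
w=np.load('wd.npz');p,d,R,o,k=w['p'],w['d'],w['R'],w['o'],w['k']
P=cloud(d,R,o,k); s=(P[...,2]>.007)&(abs(P[...,0]-.493)<.09)&(abs(P[...,1]-.257)<.12)
hsv=cv2.cvtColor(p,cv2.COLOR_RGB2HSV)
g=s&(hsv[...,2]<110); g=cv2.morphologyEx(g.astype(np.uint8),cv2.MORPH_OPEN,np.ones((3,3)))
L,_=0,0
n,L,st,c=cv2.connectedComponentsWithStats(g); i=1+np.argmax(st[1:,4])
f=fit(hull(L==i),'dish',R,o,k,.016,.493,.257,.3); print('dish',f)
im=topdown(p,R,o,k,.38,.60,.13,.38,.016).copy(); q=poly('dish',*f[0]); px=np.stack([(.38-q[:,1])/.0005,(.60-q[:,0])/.0005],1).astype(int)
cv2.polylines(im,[px],True,(0,255,0)); cv2.imwrite('pics/dd.png',im[:,:,::-1])
a=cv2.imread('pics/tt.png');b=cv2.imread('pics/dd.png');H=max(a.shape[0],b.shape[0])
cv2.imwrite('pics/both.png',np.hstack([cv2.copyMakeBorder(x,0,H-x.shape[0],0,0,0) for x in(a,b)])[:, :800])
E
```

```text
0.9
tray (array([ 0.58701082, -0.0141389 , -0.04914398]), np.float64(0.9804946430359467))
dish (array([0.493, 0.257, 0.2  ]), np.float64(0.0))
```

View pics/both.png

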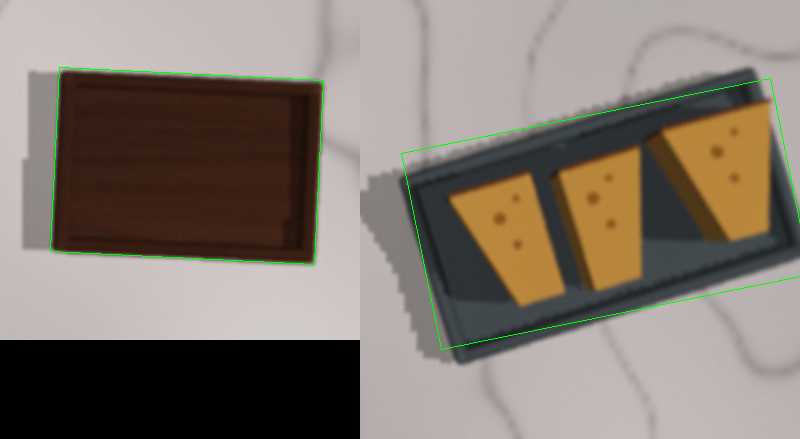

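The tray fit is tight, so I'll use (0.587, -0.0141, -0.049 rad). The dish fit failed because of a bad mask; I'll redo it once the dish is empty. Next the whole wedge goes into the tray.

```bash
cat >> h.py <<'E'
TR=(.5870,-.0141,-.049)
def loc(f,x,y): 
    c,s=np.cos(f[2]),np.sin(f[2]); return f[0]+c*x-s*y, f[1]+s*x+c*y
E
python3 - <<'E'
from h import *
f=(.4809,.1951,.2707)
x,y=loc(f,.03,0); pick(x,y,f[2],.020,.076,12)
x,y=loc(TR,0,0); place(x,y,TR[2],.0185,.070,flip=1)
p,d,R,o,k=snap('scene'); cv2.imwrite('pics/s2.png',p[150:330,200:500,::-1].repeat(2,0).repeat(2,1))
E
```

```text
grip 0.059954222830155224 0.05994014513299669 F [ 0.03279283 -0.09143977 -1.36396397] t 17.8833
stop True [ 0.5864 -0.014   0.0198] [-0.32314966 -0.46684821  3.18544603]
t 23.4
```

View pics/s2.png

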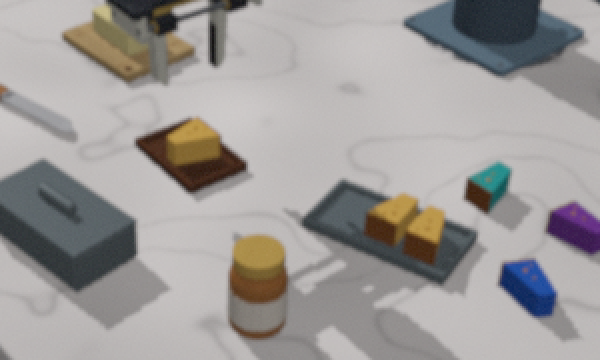

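The whole wedge lies in the tray with its nose turned round, at (193,143) in the crop. Now half_a, then half_b.

```bash
python3 - <<'E'
from h import *
f=(.4611,.2475,.305)
x,y=loc(f,.03,.007); pick(x,y,f[2],.020,.076,12)
x,y=loc(TR,0,.039); place(x,y,TR[2],.0185,.070)
f=(.4488,.3003,.297)
x,y=loc(f,.03,-.007); pick(x,y,f[2],.020,.076,12)
x,y=loc(TR,0,-.039); place(x,y,TR[2],.0185,.070)
robot.move_pose((.585,-.01,.26),(np.pi,0,np.radians(90)))
p,d,R,o,k=snap('wrist'); cv2.imwrite('pics/w3.png',p[:,:,::-1]); 
P=cloud(d,R,o,k);hsv=cv2.cvtColor(p,cv2.COLOR_RGB2HSV)
top=(P[...,2]>.037)&(P[...,2]<.047)&(hsv[...,1]>120)&(hsv[...,0]<30)&(hsv[...,2]>140)
np.savez('w3.npz',p=p,d=d,R=R,o=o,k=k)
z=P[top]; print(np.percentile(z[:,2],[1,50,99]),rect(z[:,:2]),top.sum())
im=topdown(p,R,o,k,.50,.67,-.1,.08,.042).copy()
for n,l,a in (('whole',(.03,0),np.pi),('half_a',(-.03,.032),0),('half_b',(-.03,-.032),0)):
    q=poly(n,*loc(TR,*l),TR[2]+a); px=np.stack([(.08-q[:,1])/.0005,(.67-q[:,0])/.0005],1).astype(int); cv2.polylines(im,[px],True,(0,255,0))
cv2.imwrite('pics/t3.png',im[:,:,::-1].repeat(2,0).repeat(2,1))
E
```

```text
grip 0.0600418089701317 0.060314386054956884 F [-0.35272972 -0.03497849 -1.7556453 ] t 29.1417
stop True [0.5884 0.0249 0.0198] [0.19213273 0.01409666 3.54950685]
t 33.0833
grip 0.059822426555373835 0.0595376981153045 F [-0.69041199  0.77606175 -1.93746234] t 37.3917
stop True [ 0.5845 -0.053   0.0198] [0.1534896  0.03250002 3.112818  ]
t 41.7
[0.0404013  0.04218155 0.04395531] (array([587.4, -14.1]), array([ 59.6, 104.2]), 87.4) 5662
```

View pics/t3.png

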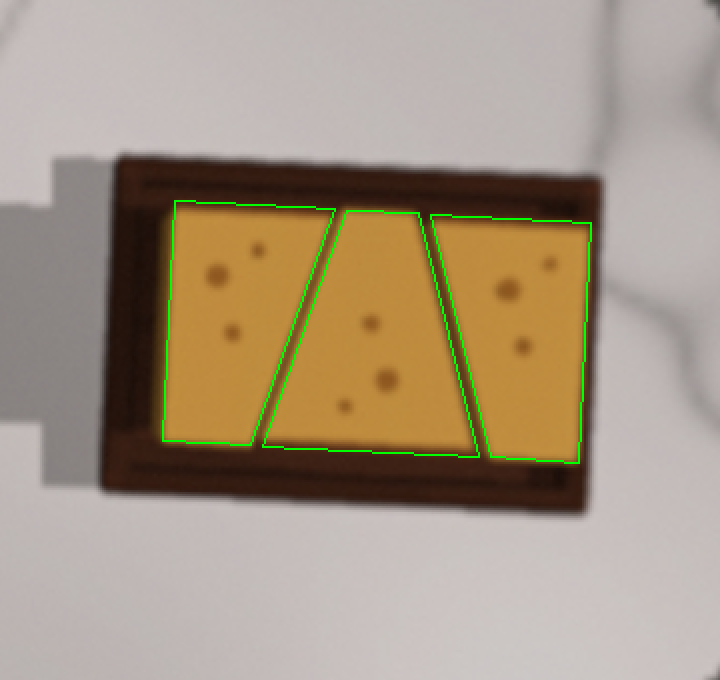

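All three pieces match their target outlines within about 1 mm and lie flat, with tops at 42 mm. Now I'll fit the empty dish and the butter on the board.

```bash
python3 - <<'E'
from h import *
robot.move_pose((.493,.257,.28),(np.pi,0,np.radians(107)))
p,d,R,o,k=snap('wrist'); ms=robot.masks_of('wrist','butter_dish')
m=ms[0]; print(m['score'],(np.array(m['extent'])*[640,480,640,480]).round())
c,_=cv2.findContours(m['mask'].astype(np.uint8),cv2.RETR_EXTERNAL,cv2.CHAIN_APPROX_NONE); c=max(c,key=cv2.contourArea)
h=np.zeros((480,640),np.uint8); cv2.fillPoly(h,[cv2.convexHull(c)],1)
f=fit(h>0,'dish',R,o,k,.014,.493,.257,.3); print('dish',f)
im=topdown(p,R,o,k,.38,.60,.13,.38,.016).copy(); q=poly('dish',*f[0]); px=np.stack([(.38-q[:,1])/.0005,(.60-q[:,0])/.0005],1).astype(int)
cv2.polylines(im,[px],True,(0,255,0)); cv2.imwrite('pics/dd2.png',im[:,:,::-1])
robot.move_pose((.485,-.31,.28),(np.pi,0,np.radians(90)))
p,d,R,o,k=snap('wrist'); P=cloud(d,R,o,k)
x=(P[...,2]>.049)&(P[...,2]<.06)&(abs(P[...,0]-.485)<.09)&(abs(P[...,1]+.31)<.1)
print('butter',np.median(P[x][:,2]),fit(x,'butter',R,o,k,.054,.485,-.31,0)); print(robot.read_time_s())
E
```

```text
0.64 [312. 192.  96. 169.]
dish (array([0.49242647, 0.25742548, 0.30856587]), np.float64(0.9808497672669753))
butter 0.05408776811957655 (array([ 0.48592586, -0.30982163,  0.00166048]), np.float64(0.9752477283006455))
45.6417
```

View pics/dd2.png

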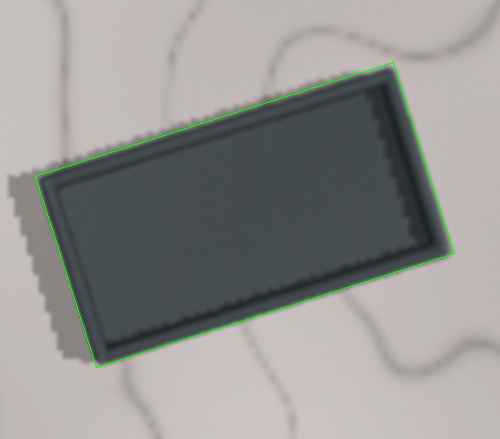

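The dish outline fits well at (0.4924, 0.2574, 0.309 rad). Moving the butter over.

```bash
python3 - <<'E'
from h import *
pick(.4855,-.3098,0.0,.0280,.085,20)
place(.4924,.2574,.3086,.0190,.076)
robot.move_pose((.493,.257,.28),(np.pi,0,np.radians(107)))
p,d,R,o,k=snap('wrist'); cv2.imwrite('pics/w5.png',p[:,:,::-1]); P=cloud(d,R,o,k)
x=(P[...,2]>.041)&(P[...,2]<.052)&(abs(P[...,0]-.49)<.09)&(abs(P[...,1]-.257)<.1)
print('butter',np.percentile(P[x][:,2],[2,50,98]),fit(x,'butter',R,o,k,.046,.4924,.2574,.3))
robot.move_pose((.45,.25,.35),(np.pi,0,np.radians(107)))
for n in('scene','side'):
    p,d,R,o,k=snap(n); cv2.imwrite(f'pics/{n}5.png',p[:,:,::-1])
print(robot.read_time_s())
E
```

```text
grip 0.05978175482195506 0.060015705149276066 F [-0.08770606  0.22621644 -1.8082744 ] t 49.6167
stop True [0.4919 0.2572 0.02  ] [-0.16459116  0.50760029  4.39522416]
t 54.6917
butter [0.04393978 0.04611657 0.0477752 ] (array([0.49290279, 0.25767156, 0.30812882]), np.float64(0.9747829681686647))
55.9167
```

View pics/w5.png

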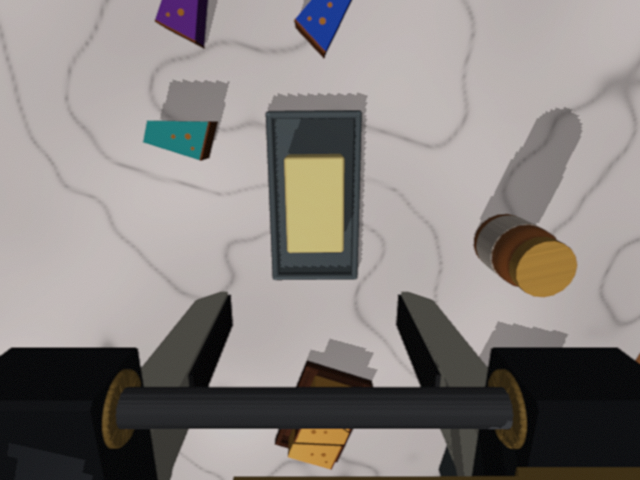

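View pics/scene5.png

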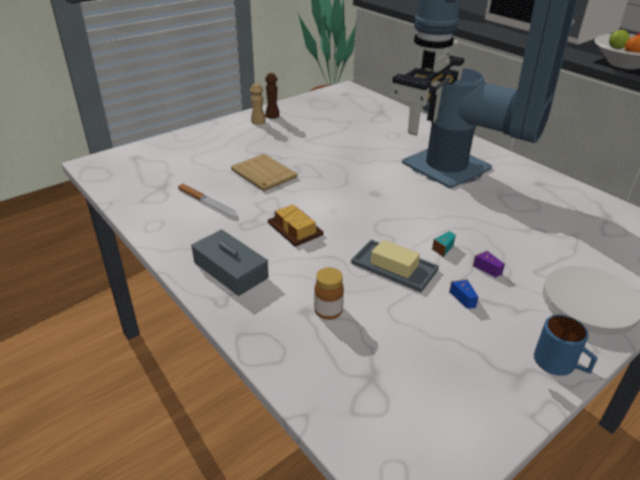

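The butter sits centred and lengthwise in the dish at (314,204) in the wrist view. The scene view shows the cheese packed in the tray at (296,222), and the cover, jar and knife at the same pixels as in the first picture. The arm is clear of everything, so I'm handing in.

```bash
python3 -c "
from bench import robot
print(robot.sign_off())"
```

```text
the job is handed in; nothing more can be done
None
```

The swap is done and handed in at about 56 s of robot time; the hand-in gives no verdict. I moved the butter to the spare board, then the whole wedge (turned half round) and both halves into the tray, and last the butter into its dish. No food was put on the bare worktop.

**Last checks:**
- **Butter:** about 0.5 mm from the dish centre and less than 0.001 rad off lengthwise. It lies flat, with its top at 46 mm.
- **Cheese:** all three pieces match their target outlines in the tray within about 1 mm by eye, flat with tops at 42 mm. The halves' noses point opposite to the whole wedge's, with straight sides outwards. I left gaps of about 3 mm between pieces, so they are not pressed tight together.
- **Left alone:** the cover, jar and knife look unmoved in the scene picture. I compared them by eye and did not measure them again.

One check failed along the way: the first fit of the butter dish, while it was full, came out wrong because of a bad mask. I repeated it on the empty dish with a good match before placing the butter.

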